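# Switch off the live probe transmitter and stow it in its foam tray

## Robot

A 7-joint arm with a two-finger parallel gripper is mounted at the origin on a cart in front of the work surface, level with it; the furniture and walls round the work are solid. World frame = base frame: x ahead of the robot, y to its left, z up, the work surface at z = 0. Lengths are in m, angles in rad, forces in N, time in s.
With the tool pointing down it reaches from about 0.35 to 0.9 m from the base axis. Payload 19.9 kg.
Tool frame: the origin (TCP) lies between the finger pads; the fingertips stand 19 mm ahead of it and the grasp point (between the pads) is the TCP (bot.finger_overhang is the distance from the TCP to the fingertips, in m); x points along the fingers, y is the direction in which the jaws open and shut, and the axes are right-handed (so a half turn about x gives the same grasp; the last joint's range is limited). The gripper opens to 85 mm and grips with 20 to 120 N. Pads are 22 mm wide; open, the fingers measure 114 mm over their backs; the gripper's body (76 mm by 85 mm) begins 54 mm behind the grasp point. The pads swing forward as they close: fully open they stand 13 mm farther back than shut.
Start: joints at [1.095, 0.417, -0.01, 1.614, 0.005, 1.111, -0.053], TCP at [0.263, -0.567, 0.25] pointing down, gripper open.
Joint ranges: [-2.81, 2.81], [-0.39, 2.02], [-1.27, 1.25], [0.06, 2.57], [-1.19, 4.33], [0.19, 2], [-2.82, 2.82]. Speed limits (rad/s): [1.89, 1.89, 2.39, 2.39, 3.01, 3.01, 3.01].

## Interface

Orientations are given as a unit quaternion [w, x, y, z].
In Python, from rig import bot gives the robot as it stands. The module is installed in compiled form; this text tells all that it offers.
- The arm moves only by the tool apply_moves, never from a script. Its argument "increments" is a list that holds one entry, the list of rows, each a list of 7 numbers: the turn, a rotation vector about the world's x, y, z in units of 120 degrees (1.0 is 120 degrees), then the shift along the world's x, y, z in units of 0.2 m (1.0 is 0.2 m), then the gripper command: -1 is fully open, 1 is shut, values between are in proportion. In form: [[[ax, ay, az, x, y, z, hand], ...]]. A call has 1 to 20 rows; each row is the pose to reach, as a shift and turn from the pose commanded when the call began; what a row does not reach only later rows make up. A row lasts 1/8 s, in which the tool goes at most 62.5 mm and 10.7 degrees, less where a joint would pass 70% of its speed; a pose out of reach is approached as far as the arm can. A call with a number of a shift or a turn outside -1 to 1 is refused whole. A call with a gripper value outside its range is refused whole. The fingers move at their own pace and stop on an object; the grip force is fixed at half the most. Time passes only in rows, so rows that repeat a pose let the fingers close. It gives the time, the measured TCP pose, the force and the opening at its end, in the units of the state.
- bot.observe(): the state, without advancing time (a new reading comes with each control period).
- bot.read_camera(name): name is "scene" or "top"; returns the picture (480x640x3 uint8, red, green, blue); there is no depth.
- bot.camera_info(name): a dict with "intrinsics" (3x3 intrinsics, pixels), "camera_from_world" (4x4, takes a point from world to camera coordinates). Camera axes: x right, y down, z forward; pixel columns grow to the right and rows downward; lengths in m; the calibration is good to about 2 mm. A picture is of the moment at which its call begins. camera_info takes no time and is no camera call.
- bot.sign_off(): hands the job in, once; it reports no verdict.
Trained networks look in the newest picture that a camera, given by its name, has taken for a name from the list of things; names that differ only in an ending like _2 or _b are one class to them, and where a whole thing is asked for, a point or a joint stands for the part that bears it (a point fixed in the world has none). Each returns a list of dicts, best first, with "conf" (0 to 1); they miss things now and then, are a little off and sometimes report something else, mostly with a low value. They report only what shows in the picture. A call takes as long as a camera call. They do not tell look-alikes from the thing itself.
- bot.trace(thing, camera): "pixels" (480x640 bool, what is visible of it).
- bot.tip_of(thing, camera): "location" ([x, y, z] in m, in the coordinates of the camera as it stood for that picture, good to about 4 mm: a listed point, or the origin of a listed thing).
The state is a dict: "time": time; "qpos": joint angles; "qvel": joint speeds; "effort": joint torques, N m; "tool_pos": TCP position; "orientation": TCP orientation; "force": force on the tool from outside, world axes, zero at the start; "wrist_torque": the same for the moment, N m; "gripper_width": finger opening in m.
Only numpy, scipy, OpenCV 4.12 (cv2) and the standard library are available. Lean on these libraries where they do the work, as an engineer would, in place of code of your own. Each camera call takes 0.05 s, during which the arm holds its last target. There are 200 camera calls.

## Task

One of the two red-buttoned probe transmitters has been left on: its push-push button is latched about 6 mm lower than the other's, hard to see, so feel for it. Click that one off so that its button stands fully out, and press it fully home, level, in the empty foam cutout of the tray with the button still out. Leave the other transmitter standing where it is without clicking its button, and do not shove the things lying around.

Things in the scene. Friction and masses are not known exactly. Their poses are not given: they have to be found in the camera images.
- transmitter_1_grip (a point): grey/black transmitter, a loose box 110 (x) x 46 (y) x 48 mm high, about 0.55 kg; looks the same as the other. Point: on its vertical centre line, 36 mm above its underside, 12 below its flat top; pinch here across y. Fingertips 20 mm or more above the underside stay clear of the foam when it is home. z up; red button at +36 mm along x; brass port at the -x end.
- button_1_top (a point): centre of the top face of its red button, 22 mm wide, pressed straight down, 17 mm travel. Off: fully out, top 67 mm above the box's underside (19 above its top). On: latched, about 6 mm lower. Starts to move at 2.5 N (out) or 3.8 N (latched); 6 N at the bottom, 2 mm above the box's top. Pressing to the bottom and letting go swaps out and latched; less than 4 mm of press swaps nothing. Which is latched is not known.
- transmitter_2_grip (a point): grey/black transmitter, a loose box 110 (x) x 46 (y) x 48 mm high, about 0.55 kg; looks the same as the other. Point: on its vertical centre line, 36 mm above its underside, 12 below its flat top; pinch here across y. Fingertips 20 mm or more above the underside stay clear of the foam when it is home. z up; red button at +36 mm along x; brass port at the -x end.
- button_2_top (a point): centre of the top face of this transmitter's red button; same sizes, forces and behaviour as button_1_top. One of the two buttons is latched (on), the other out (off); which one is not known.
- cutout_floor (a point): centre of the floor of the cutout, 115 (x) x 51 (y) mm, 16 deep, in the black foam of the fixed open tray, 180 (x) x 112 (y) mm; floor 14 mm above the worktop. Takes the transmitter, long side along x, either end first. Springy ribs at x = +-38 mm on the long sides grip it: push down with about 5 to 15 N. Home, it stands on the floor with its upper 32 mm above the foam; no part of the tray is higher.
- dial_gauge: bystander: dial indicator lying flat, 138 x 57 x 22 mm; origin at its underside
- cable_clip: bystander: orange cable clip, a block 33 x 60 x 26 mm; origin at its underside
There are look-alikes about, which are no part of the job. What is shaped like the part that bears transmitter_1_grip but turquoise is not meant.

How it is judged:
By the outcome, as a careful person would: the job done as asked, in the order asked, and still so for the second after the job is handed in, with the robot touching nothing.
It also fails if it takes over 61 s, if anything falls off the work surface, if the arm or the gripper's body presses on something with over 40 N, if the wrist force passes 120 N, or if a joint passes its speed limit or range.

## Working session

There is one attempt and no reset: what is moved stays moved. The work goes in short steps, Python scripts to look and compute and a tool call to move; the robot and the scene stay as the last step left them, time stands still between calls to the robot, and variables do not carry over. Pictures are saved under pics/ and viewed, about 8 in all and at most 12, crops included, and the job is handed in when it is done.

Besides the shell and the picture viewer there is one more tool, called as name([rows], argument=value, ...), one row to a line, values as JSON. apply_moves: Moves the arm, as the interface text tells. Shifts and turns lie within -1 to 1; 1 stands for 0.2 m of shift or 120 degrees of turn. Its arguments: {"type":"object","properties":{"increments":{"type":"array","items":{"type":"array","items":{"type":"array","items":{"type":"number","minimum":-1,"maximum":1}}}}},"required":["increments"]}

```bash
mkdir -p pics; cat > h.py <<'E'
from rig import bot
import numpy as np, cv2
def world(loc,cam):
    T=np.linalg.inv(bot.camera_info(cam)["camera_from_world"]); return (T@np.r_[loc,1])[:3]
def save(cam,name):
    im=bot.read_camera(cam); cv2.imwrite("pics/"+name,im[:,:,::-1]); return im
def pix(p,cam):
    i=bot.camera_info(cam); c=(np.array(i["camera_from_world"])@np.r_[p,1])[:3]; u=np.array(i["intrinsics"])@c; return u[:2]/u[2]
def ray(uv,cam,z):
    i=bot.camera_info(cam); T=np.linalg.inv(i["camera_from_world"]); d=T[:3,:3]@np.linalg.inv(i["intrinsics"])@np.r_[uv,1]; o=T[:3,3]
    return o+d*(z-o[2])/d[2]
E
python3 - <<'E'
from h import *
np.set_printoptions(precision=4,suppress=True)
ims=[save(c,c+"0.png") for c in("scene","top")]
for c in("top","scene"):
    for t in("transmitter_1_grip","button_1_top","cutout_floor","dial_gauge","cable_clip"):
        for d in bot.tip_of(t,c): 
            w=world(d["location"],c); print(c,t,round(d["conf"],2),w,pix(w,c))
print(bot.observe())
E
```

```text
top transmitter_1_grip 0.81 [0.4756 0.0936 0.0391] [313.14   282.0183]
top transmitter_1_grip 0.63 [ 0.6262 -0.0324  0.0328] [367.5459 220.47  ]
top button_1_top 0.64 [ 0.6448 -0.0664  0.0687] [383.7432 210.4339]
top button_1_top 0.48 [0.5126 0.0793 0.0589] [319.606  265.8551]
top cutout_floor 0.56 [0.5438 0.3116 0.0165] [223.4879 251.4792]
top dial_gauge 0.98 [ 0.6756  0.0829 -0.0025] [320.2624 201.943 ]
top cable_clip 0.91 [ 0.4485 -0.2249 -0.0017] [443.8361 296.8725]
scene transmitter_1_grip 0.72 [ 0.6244 -0.0379  0.0379] [331.0823 231.4005]
scene button_1_top 0.59 [0.5069 0.0825 0.0613] [315.788  270.5346]
scene button_1_top 0.46 [ 0.64   -0.0688  0.0662] [338.9766 212.0802]
scene cutout_floor 0.88 [0.5433 0.3072 0.0147] [194.9041 326.5948]
scene dial_gauge 0.86 [ 0.6775  0.0766 -0.0017] [270.8038 252.7335]
scene cable_clip 0.96 [ 0.4438 -0.2255 -0.0056] [456.1101 260.9842]
{'time': 0.6, 'qpos': array([ 1.0955,  0.4174, -0.0103,  1.6136,  0.0047,  1.1107, -0.053 ]), 'qvel': array([-0.0002, -0.0014,  0.0001,  0.0003,  0.0001,  0.0007,  0.0006]), 'effort': array([ -0.0008, -86.389 ,   0.678 , -43.5089,   0.0192,   0.002 ,
         0.0001]), 'tool_pos': array([ 0.2627, -0.5671,  0.2503]), 'orientation': array([-0.1522, -0.6905, -0.1522,  0.6906]), 'force': array([ 0.0336,  0.9864, -0.1555]), 'wrist_torque': array([ 0.0028, -0.0199, -0.0063]), 'gripper_width': 0.08529869099582912}
```

View pics/top0.png

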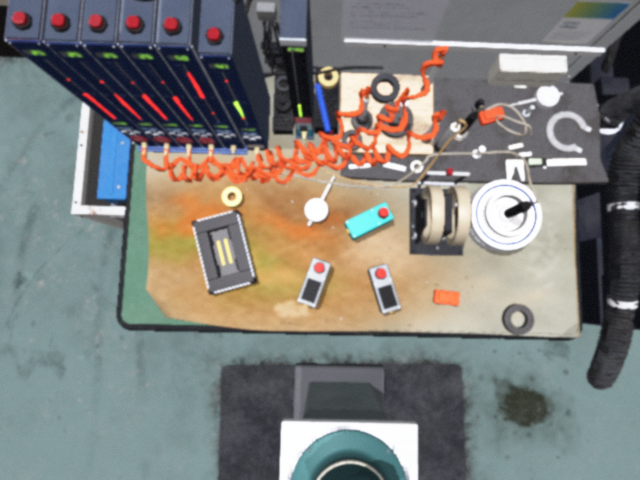

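View pics/scene0.png

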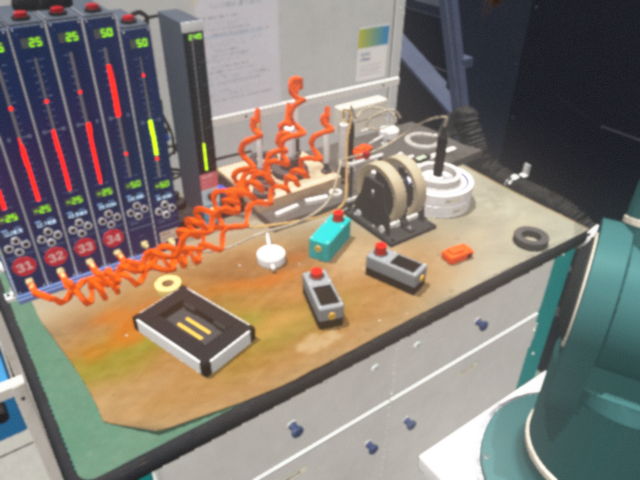

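The top view shows grey transmitters at px (314,283) and (384,290), a turquoise look-alike at (369,221), the tray at (224,252), the gauge at (318,205) and the clip at (446,297). Next I'll fit poses to masks in both cameras.

```bash
cat > fit.py <<'E'
from h import *
from scipy.optimize import minimize
np.set_printoptions(precision=4,suppress=True)
def hull(pose,dims,z0,cam,off=0):
    x,y,a=pose;c,s=np.cos(a),np.sin(a)
    P=[]
    for i in(-1,1):
        for j in(-1,1):
            for z in(z0,z0+dims[2]):
                u,v=i*dims[0]/2,j*dims[1]/2
                P.append(pix([x+c*u-s*v,y+s*u+c*v,z],cam))
    return cv2.convexHull(np.array(P,np.float32))
S=4
def render(polys,shape=(480,640)):
    m=np.zeros((shape[0]*S,shape[1]*S),np.uint8)
    for h in polys: cv2.fillConvexPoly(m,np.round((h+.5)*S*16).astype(int),1,shift=4)
    return cv2.resize(m.astype(np.float32),shape[::-1],interpolation=cv2.INTER_AREA)
def fit(p0,dims,masks,btn=True,z0=0):
    def polys(p,cam):
        L=[hull(p,dims,z0,cam)]
        if btn:
            c,s=np.cos(p[2]),np.sin(p[2]); bx,by=p[0]+.036*c,p[1]+.036*s
            L.append(cv2.convexHull(np.array([pix([bx+.011*np.cos(t),by+.011*np.sin(t),z],cam) for t in np.linspace(0,6.28,16) for z in(z0+.048,z0+.064)],np.float32)))
        return L
    def cost(q):
        p=np.array(p0)+np.array(q)*[.01,.01,.1]
        return sum(np.abs(render(polys(p,c))-m).sum() for c,m in masks.items())
    best=min((minimize(cost,[0,0,k],method="Nelder-Mead",options=dict(xatol=.01,fatol=.5,initial_simplex=np.array([[0,0,k],[1,0,k],[0,1,k],[0,0,k+1]]))) for k in(-1,1)),key=lambda r:r.fun)
    return np.array(p0)+best.x*[.01,.01,.1],best.fun,{c:m.sum() for c,m in masks.items()}
E
cat > m1.py <<'E'
from fit import *
T={}
for c in("top","scene"):
    bot.read_camera(c)
    for n in("transmitter_1_grip","cutout_floor"):
        for d in bot.trace(n,c):
            m=d["pixels"]; v,u=np.nonzero(m); print(c,n,round(d["conf"],2),m.sum(),u.mean(),v.mean())
            T.setdefault((c,n),[]).append(m)
def near(c,n,p):
    q=pix(p,c); L=[m for m in T.get((c,n),[]) if np.hypot(*(np.argwhere(m).mean(0)[::-1]-q))<15]
    return L[0] if L else None
for name,p0 in(("A",[.4756,.0886,-.25]),("B",[.463,-.07,.2])):
    ms={c:near(c,"transmitter_1_grip",[*p0[:2],.03]) for c in("top","scene")}
    ms={c:m for c,m in ms.items() if m is not None}
    for sel in [ms]+[{c:m} for c,m in ms.items()]:
        if sel: print(name,*fit(p0,(.110,.046,.048),sel))
for c in("top","scene"):
  im=bot.read_camera(c).astype(int)
  red=((im[...,0]>150)&(im[...,1]<80)&(im[...,2]<80)).astype(np.uint8)
  n,_,st,ce=cv2.connectedComponentsWithStats(red)
  for i in range(1,n):
    if 15<st[i,4]<400 and ce[i][1]>190 and ce[i][0]>250: print(c,"red",ce[i],st[i,4],ray(ce[i],c,.064))
im=cv2.imread("pics/top0.png"); a=cv2.resize(im[195:335,180:320],(560,560),interpolation=cv2.INTER_CUBIC)
cv2.imwrite("pics/c1.png",a)
E
python3 m1.py
```

```text
top transmitter_1_grip 0.75 863 312.77520278099655 282.9860950173812
top transmitter_1_grip 0.7 922 367.3839479392625 221.30260303687635
top cutout_floor 0.91 3777 223.3383637807784 252.0833995234313
scene transmitter_1_grip 0.78 1819 322.8653106102254 298.5645959318307
scene transmitter_1_grip 0.62 1417 329.90190543401553 237.05645730416373
scene cutout_floor 0.67 6316 194.89819506016465 330.01329955668143Traceback (most recent call last):
  File "m1.py", line 16, in <module>
    if sel: print(name,*fit(p0,(.110,.046,.048),sel))
                        ~~~^^^^^^^^^^^^^^^^^^^^^^^^^
  File "fit.py", line 28, in fit
    best=min((minimize(cost,[0,0,k],method="Nelder-Mead",options=dict(xatol=.01,fatol=.5,initial_simplex=np.array([[0,0,k],[1,0,k],[0,1,k],[0,0,k+1]]))) for k in(-1,1)),key=lambda r:r.fun)
  File "fit.py", line 28, in <genexpr>
    best=min((minimize(cost,[0,0,k],method="Nelder-Mead",options=dict(xatol=.01,fatol=.5,initial_simplex=np.array([[0,0,k],[1,0,k],[0,1,k],[0,0,k+1]]))) for k in(-1,1)),key=lambda r:r.fun)
              ~~~~~~~~^^^^^^^^^^^^^^^^^^^^^^^^^^^^^^^^^^^^^^^
[... 341 characters left out ...]
r(polys(p,c))-m).sum() for c,m in masks.items())
  File "fit.py", line 27, in <genexpr>
    return sum(np.abs(render(polys(p,c))-m).sum() for c,m in masks.items())
                             ~~~~~^^^^^
  File "fit.py", line 23, in polys
    L.append(cv2.convexHull(np.array([pix([bx+.011*np.cos(t),by+.011*np.sin(t),z],cam) for t in np.linspace(0,6.28,16) for z in(z0+.048,z0+.064)],np.float32)))
                                      ~~~^^^^^^^^^^^^^^^^^^^^^^^^^^^^^^^^^^^^^^^^^^^^^
  File "h.py", line 8, in pix
    i=bot.camera_info(cam); c=(np.array(i["camera_from_world"])@np.r_[p,1])[:3]; u=np.array(i["intrinsics"])@c; return u[:2]/u[2]
ValueError: time passes only in moves, steps and waits
```

```bash
sed -i 's/^def world/_ci={c:{k:np.array(v) for k,v in bot.camera_info(c).items() if k in("intrinsics","camera_from_world")} for c in("scene","top")}\ndef world/; s/bot.camera_info(cam)/_ci[cam]/g' h.py
cat > m1.py <<'E'
from fit import *
T={}
for c in("top","scene"):
    bot.read_camera(c)
    for n in("transmitter_1_grip","cutout_floor"): T[c,n]=[d["pixels"] for d in bot.trace(n,c)]
def near(c,n,p,lo=0):
    q=pix(p,c); L=[m for m in T.get((c,n),[]) if np.hypot(*(np.argwhere(m).mean(0)[::-1]-q))<20]
    return L[0] if L else None
ims={c:cv2.imread(f"pics/{c}0.png") for c in("top","scene")}
def grey(c,p,r):
    im=ims[c].astype(int); b,g,rr=im[...,0],im[...,1],im[...,2]
    m=((rr-b)<28)|((rr>140)&(g<75)); q=pix(p,c).astype(int)
    w=np.zeros_like(m); w[q[1]-r:q[1]+r,q[0]-r:q[0]+r]=1
    m=(m&w).astype(np.uint8); m=cv2.morphologyEx(m,cv2.MORPH_OPEN,np.ones((2,2),np.uint8)); m=cv2.morphologyEx(m,cv2.MORPH_CLOSE,np.ones((5,5),np.uint8))
    n,l,st,_=cv2.connectedComponentsWithStats(m); return l==1+st[1:,4].argmax()
for name,p0 in(("A",[.4756,.0886,-.25]),("B",[.463,-.07,.2])):
    for src in("trace","grey"):
        for c in("top","scene"):
            m=near(c,"transmitter_1_grip",[*p0[:2],.03]) if src=="trace" else grey(c,[*p0[:2],.03],27 if c=="top" else 38)
            if m is not None: print(name,src,*fit(p0,(.110,.046,.048),{c:m}))
for c in("top","scene"):
    m=near(c,"cutout_floor",[.5436,.31,.015]); 
    if m is not None:print("tray",*fit([.5436,.31,.25],(.180,.112,.030),{c:m},False))
    im=ims[c].astype(int)
    red=((im[...,2]>150)&(im[...,1]<80)&(im[...,0]<80)).astype(np.uint8)
    n,_,st,ce=cv2.connectedComponentsWithStats(red)
    for i in range(1,n):
        if 15<st[i,4]<400 and ce[i][1]>190 and ce[i][0]>250: print(c,"red",ce[i],st[i,4],ray(ce[i],c,.064))
a=ims["top"]; cv2.imwrite("pics/c1.png",cv2.resize(np.hstack([a[205:300,185:265],a[225:320,295:405]]),None,fx=4,fy=4,interpolation=cv2.INTER_CUBIC))
E
python3 m1.py
```

```text
A trace [ 0.4747  0.0935 -0.327 ] 51.4375 {'top': np.int64(928)}
A trace [ 0.475   0.0906 -0.3517] 118.0 {'scene': np.int64(1828)}
A grey [ 0.4729  0.0896 -0.3228] 127.5 {'top': np.int64(859)}
A grey [ 0.4768  0.0873 -0.3943] 431.5625 {'scene': np.int64(1461)}
B grey [ 0.4637 -0.0762  0.3296] 179.0 {'top': np.int64(888)}
B grey [ 0.4673 -0.078   0.0695] 954.125 {'scene': np.int64(2326)}
top red [382.125 214.625] 16 [ 0.6356 -0.0633  0.064 ]
tray [0.5414 0.3099 0.2913] 235.8125 {'scene': np.int64(6236)}
scene red [337.8939 215.6061] 66 [ 0.6328 -0.0607  0.064 ]
scene red [380.2045 249.0682] 88 [ 0.4906 -0.055   0.064 ]
scene red [316.4348 273.2899] 69 [0.4966 0.0883 0.064 ]
```

View pics/c1.png

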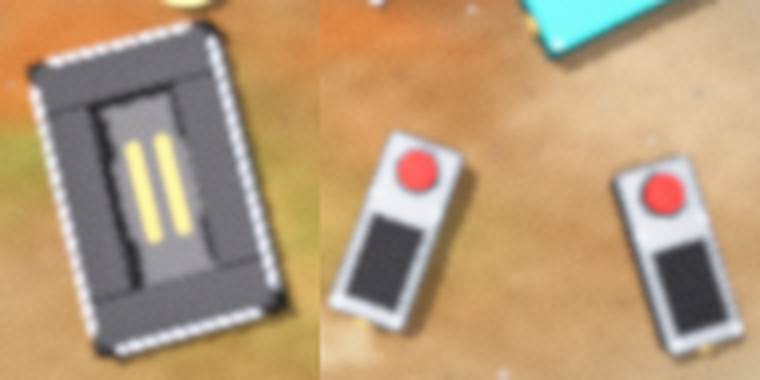

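The crop shows both transmitters with their buttons toward the far end. The tray's cutout is empty, with yellow stripes on its floor.

```bash
cat > m2.py <<'E'
from fit import *
def q(L,panel):
    o=(185,205,0) if panel==0 else (295,225,320)
    return [((x-o[2]+.5)/4-.5+o[0],(y+.5)/4-.5+o[1]) for x,y in L]
def rep(n,L,panel,z):
    W=np.array([ray(p,"top",z)[:2] for p in q(L,panel)])
    r=cv2.minAreaRect(W.astype(np.float32)); e=(W[0]+W[1]-W[2]-W[3]); f=W[0]+W[3]-W[1]-W[2]
    print(n,W.mean(0),"yaw",np.arctan2(e[1],e[0]),np.arctan2(-f[0],f[1]),"L",np.linalg.norm(e)/2,np.linalg.norm(f)/2)
rep("A",[(398,131),(464,155),(403,332),(331,303)],1,.048)
rep("B",[(616,178),(687,157),(743,330),(672,355)],1,.048)
rep("tray",[(33,70),(212,25),(284,300),(103,348)],0,.03)
for n,b in(("A",(417,171)),("B",(663,193))):
    print(n,"btn",[ray(q([b],1)[0],"top",z) for z in(.061,.067)])
T={c:[d["pixels"] for d in bot.trace("cutout_floor",c)] for c in("top",) if bot.read_camera(c) is not None}
for c in T:
    for m in T[c]: print("tray",*fit([.5436,.31,.25],(.180,.112,.030),{c:m},False))
for d in bot.tip_of("button_1_top","top"): print(d["conf"],world(d["location"],"top"))
E
python3 m2.py
```

```text
A [0.4753 0.0904] yaw -0.32375309977347877 -0.339780094644247 L 0.10735573578541531 0.04291490853059763
B [ 0.4651 -0.0728] yaw 0.3238975576711316 0.3339608198857399 L 0.10586806593050467 0.04364249892863506
tray [0.5444 0.3071] yaw 0.30100320117568197 0.2830182146924335 L 0.17119488492383483 0.109118247933156
A btn [array([0.5089, 0.0808, 0.061 ]), array([0.5086, 0.0807, 0.067 ])]
B btn [array([ 0.4999, -0.0612,  0.061 ]), array([ 0.4996, -0.0604,  0.067 ])]
tray [0.5434 0.3118 0.2977] 80.1875 {'top': np.int64(3830)}
0.58 [0.5159 0.079  0.0581]
0.43 [ 0.6448 -0.0652  0.0683]
```

```bash
cat > st.py <<'E'
from h import *
from scipy.spatial.transform import Rotation as R
np.set_printoptions(precision=4,suppress=True)
def st():
    s=bot.observe(); q=s["orientation"]; M=R.from_quat(np.r_[q[1:],q[0]]).as_matrix()
    print(s["time"],s["tool_pos"],"x",M[:,0],"jaw",M[:,1],np.degrees(np.arctan2(M[1,1],M[0,1])),"F",s["force"],"w",s["gripper_width"],"q",s["qpos"])
    return s,M
if __name__=="__main__": st(); print(bot.finger_overhang)
E
python3 st.py
```

```text
1.35 [ 0.2627 -0.5671  0.2503] x [-0.      0.0001 -1.    ] jaw [ 0.4204 -0.9074 -0.0001] -65.14276488125687 F [-0.1487 -0.0902  0.4485] w 0.08510158065697247 q [ 1.0955  0.4174 -0.0103  1.6136  0.0047  1.1107 -0.053 ]
0.019
```

apply_moves([
  [[0,0,-0.05,0.2,0.3,0,1],[0,0,-0.05,0.5,1,0,1],[0,0,-0.05,0.5,1,0,1],[0,0,-0.05,0.5,1,0,1],[0,0,-0.05,0.5,1,0,1]],
])

```text
time: 1.98
tool_pos: [0.3641, -0.3648, 0.2507]
orientation: [0.117, 0.698, 0.117, -0.697]
force: [0.7, -0.9, -0.2]
gripper_width: 0.0
```

apply_moves([
  [[0,0,0,0.2,0.3,-0.1,1],[0,0,0,0.4,1,-0.3,1],[0,0,0,0.4,1,-0.3,1],[0,0,0,0.4,1,-0.3,1],[0,0,0,0.4,1,-0.3,1]],
])

```text
time: 2.6
tool_pos: [0.4431, -0.1655, 0.1897]
orientation: [-0.117, -0.697, -0.117, 0.698]
force: [-1.3, -1.5, 0.0]
gripper_width: -0.0003
```

apply_moves([
  [[0,0,0,0.14,0.26,-0.1,1],[0,0,0,0.28,0.52,-0.3,1],[0,0,0,0.28,0.52,-0.44,1],[0,0,0,0.28,0.52,-0.47,1],[0,0,0,0.28,0.52,-0.47,1],[0,0,0,0.28,0.52,-0.47,1]],
])

```text
time: 3.35
tool_pos: [0.4992, -0.0644, 0.0975]
orientation: [0.116, 0.698, 0.115, -0.697]
force: [-0.1, 0.6, 0.8]
gripper_width: 0.0002
```

apply_moves([
  [[0,0,0,0,0,-0.02,1],[0,0,0,0,0,-0.035,1],[0,0,0,0,0,-0.045,1],[0,0,0,0,0,-0.045,1],[0,0,0,0,0,-0.045,1]],
])

```text
time: 3.98
tool_pos: [0.4987, -0.063, 0.0873]
orientation: [-0.116, -0.698, -0.116, 0.698]
force: [-0.5, -0.0, 0.1]
gripper_width: 0.0001
```

apply_moves([
  [[0,0,0,0,0,-0.005,1],[0,0,0,0,0,-0.01,1],[0,0,0,0,0,-0.01,1]],
])

```text
time: 4.35
tool_pos: [0.4988, -0.0631, 0.0853]
orientation: [0.116, 0.698, 0.116, -0.698]
force: [-1.1, -0.2, 2.6]
gripper_width: 0.0003
```

apply_moves([
  [[0,0,0,0,0,-0.006,1],[0,0,0,0,0,-0.006,1]],
])

```text
time: 4.6
tool_pos: [0.4988, -0.0631, 0.084]
orientation: [0.116, 0.698, 0.116, -0.698]
force: [0.2, -0.4, 2.8]
gripper_width: 0.0002
```

apply_moves([
  [[0,0,0,0,0,0,1]],
])

```text
time: 4.72
tool_pos: [0.4988, -0.0631, 0.0841]
orientation: [0.116, 0.698, 0.116, -0.698]
force: [-0.3, -0.3, 2.3]
gripper_width: 0.0005
```

apply_moves([
  [[0,0,0,0,0,0,1]],
])

```text
time: 4.85
tool_pos: [0.4988, -0.0631, 0.0841]
orientation: [0.116, 0.698, 0.116, -0.698]
force: [0.5, -0.2, 3.2]
gripper_width: -0.0001
```

apply_moves([
  [[0,0,0,0,0,0.15,1],[0,0,-0.08,0.02,0.2,0.23,1],[0,0,-0.16,0.04,0.45,0.23,1],[0,0,-0.24,0.05,0.715,0.2,1],[0,0,-0.315,0.05,0.715,0.1,1],[0,0,-0.315,0.05,0.715,0.03,1],[0,0,-0.315,0.05,0.715,0.02,1],[0,0,-0.315,0.05,0.715,0.02,1]],
])

```text
time: 5.85
tool_pos: [0.5089, 0.0793, 0.0883]
orientation: [0.116, -0.698, 0.116, 0.698]
force: [-0.3, -0.3, 0.4]
gripper_width: 0.0001
```

apply_moves([
  [[0,0,0,0,0,-0.01,1],[0,0,0,0,0,-0.02,1],[0,0,0,0,0,-0.02,1],[0,0,0,0,0,-0.02,1]],
])

```text
time: 6.35
tool_pos: [0.5088, 0.0799, 0.0842]
orientation: [-0.116, 0.698, -0.116, -0.697]
force: [-0.1, -0.1, -0.0]
gripper_width: -0.0004
```

apply_moves([
  [[0,0,0,0,0,0,1]],
])

```text
time: 6.48
tool_pos: [0.5087, 0.0799, 0.0841]
orientation: [-0.116, 0.698, -0.116, -0.697]
force: [-0.3, 0.8, -0.3]
gripper_width: -0.0003
```

B's button pushed back (~2.7 N) at this height and A's gives nothing, so A is the latched one. Pressing A now.

apply_moves([
  [[0,0,0,0,0,-0.02,1],[0,0,0,0,0,-0.03,1],[0,0,0,0,0,-0.03,1]],
])

```text
time: 6.85
tool_pos: [0.5088, 0.0799, 0.078]
orientation: [-0.116, 0.698, -0.116, -0.697]
force: [0.0, -0.9, 4.1]
gripper_width: -0.0002
```

apply_moves([
  [[0,0,0,0,0,-0.02,1],[0,0,0,0,0,-0.035,1],[0,0,0,0,0,-0.045,1],[0,0,0,0,0,-0.045,1]],
])

```text
time: 7.35
tool_pos: [0.5088, 0.0799, 0.0692]
orientation: [-0.116, 0.698, -0.116, -0.697]
force: [-1.2, -0.4, 5.7]
gripper_width: 0.0001
```

apply_moves([
  [[0,0,0,0,0,-0.005,1],[0,0,0,0,0,-0.005,1]],
])

```text
time: 7.6
tool_pos: [0.509, 0.0799, 0.069]
orientation: [-0.116, 0.698, -0.116, -0.697]
force: [-6.8, -1.4, 23.2]
gripper_width: 0.0
```

apply_moves([
  [[0,0,0,0,0,0.04,1],[0,0,0,0,0,0.078,1],[0,0,0,0,0,0.078,1],[0,0,0,0,0,0.078,1]],
])

```text
time: 8.1
tool_pos: [0.5087, 0.0799, 0.0835]
orientation: [0.116, -0.697, 0.116, 0.697]
force: [-0.8, 0.0, 3.1]
gripper_width: -0.0001
```

apply_moves([
  [[0,0,0,0,0,0,1]],
])

```text
time: 8.22
tool_pos: [0.5086, 0.0799, 0.0835]
orientation: [0.116, -0.697, 0.116, 0.698]
force: [0.2, 0.0, 2.3]
gripper_width: 0.0001
```

apply_moves([
  [[0,0,0,0,0,0.15,0.6],[0,0,0,0,0,0.25,-1],[0,0,0,-0.17,0.0575,0.25,-1],[0,0,0,-0.17,0.0575,0.25,-1],[0,0,0,-0.17,0.0575,0.15,-1],[0,0,0,-0.17,0.0575,0,-1],[0,0,0,-0.17,0.0575,-0.15,-1],[0,0,0,-0.17,0.0575,-0.214,-1],[0,0,0,-0.17,0.0575,-0.214,-1],[0,0,0,-0.17,0.0575,-0.214,-1]],
])

```text
time: 9.48
tool_pos: [0.4753, 0.0915, 0.0417]
orientation: [-0.117, 0.698, -0.116, -0.697]
force: [0.3, 0.2, 0.5]
gripper_width: 0.0857
```

apply_moves([
  [[0,0,0,0,0,0,1],[0,0,0,0,0,0,1],[0,0,0,0,0,0,1],[0,0,0,0,0,0,1],[0,0,0,0,0,0,1],[0,0,0,0,0,0,1]],
])

```text
time: 10.22
tool_pos: [0.4751, 0.0915, 0.0416]
orientation: [-0.116, 0.698, -0.116, -0.697]
force: [-3.5, -0.8, 12.5]
gripper_width: 0.0449
```

apply_moves([
  [[0,0,0,0,0,0.05,1],[0,0,0,0,0,0.15,1],[0,0,0,0,0,0.3,1],[0,0,0.06,0.05,0.1,0.35,1],[0,0,0.14,0.15,0.3,0.35,1],[0,0,0.22,0.25,0.55,0.35,1],[0,0,0.3,0.34,0.8,0.35,1],[0,0,0.3,0.34,0.95,0.35,1],[0,0,0.3,0.34,0.95,0.35,1]],
])

```text
time: 11.35
tool_pos: [0.5417, 0.284, 0.1109]
orientation: [-0.106, -0.699, -0.106, 0.699]
force: [0.5, -0.8, -5.6]
gripper_width: 0.045
```

apply_moves([
  [[0,0,0,0,0.14,0,1],[0,0,0,0,0.14,-0.05,1],[0,0,0,0,0.14,-0.05,1],[0,0,0,0,0.14,-0.05,1]],
])

```text
time: 11.85
tool_pos: [0.5429, 0.3083, 0.101]
orientation: [-0.105, -0.699, -0.104, 0.699]
force: [-0.3, -0.8, -5.0]
gripper_width: 0.0449
```

```bash
python3 - <<'E'
from st import *
st()
for c in("top","scene"): save(c,c+"1.png")
i=cv2.imread("pics/top1.png")[200:310,170:280]; j=cv2.imread("pics/scene1.png")[230:390,120:270]
cv2.imwrite("pics/c2.png",np.hstack([cv2.resize(i,(400,400),interpolation=3),cv2.resize(j,(375,400),interpolation=3)]))
E
```

```text
11.85 [0.5429 0.3083 0.101 ] x [-0.0002 -0.0006 -1.    ] jaw [ 0.2922 -0.9564  0.0005] -73.01229421245479 F [-0.2736 -0.804  -5.0487] w 0.04488335366197004 q [-0.3177  0.6098 -0.3361  1.7176  0.2529  0.8575 -2.0386]
```

View pics/c2.png

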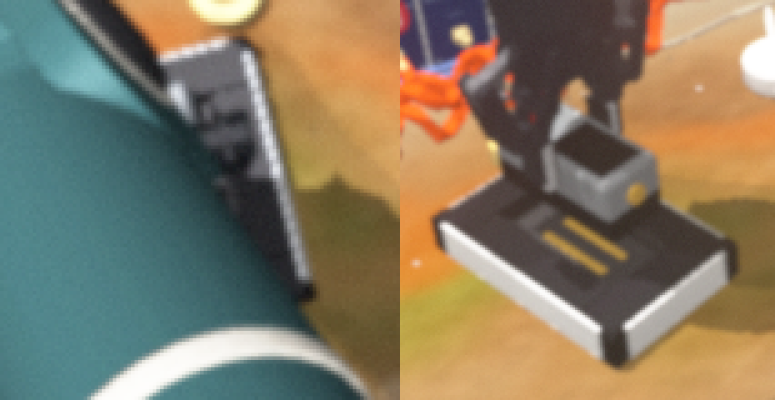

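```bash
cat > ov.py <<'E'
from st import *
def rect(x,y,a,l,w,z):
    c,s=np.cos(a),np.sin(a); return [np.array([x+c*u*l/2-s*v*w/2,y+s*u*l/2+c*v*w/2,z]) for u,v in((1,1),(1,-1),(-1,-1),(-1,1))]
def draw(img,P,cam,o,k,col):
    p=np.array([((pix(q,cam)-o+.5)*k-.5) for q in P]); cv2.polylines(img,[np.round(p*16).astype(int)],True,col,1,cv2.LINE_AA,4)
def crop(f,o,wh,k): return cv2.resize(cv2.imread(f)[o[1]:o[1]+wh[1],o[0]:o[0]+wh[0]],None,fx=k,fy=k,interpolation=cv2.INTER_CUBIC)
E
python3 - <<'E'
from ov import *
for c,o,w in(("top",(200,225),(50,55)),("scene",(150,290),(90,80))):
    im=cv2.imread(f"pics/{c}0.png").astype(int); m=((im[...,2]-im[...,0])>60)&(im[...,2]>140)
    z=np.zeros_like(m); z[o[1]:o[1]+w[1],o[0]:o[0]+w[0]]=1; n,l,s,ce=cv2.connectedComponentsWithStats((m&z).astype(np.uint8))
    for i in range(1,n):
        if s[i,4]>15: print(c,s[i],ce[i],ray(ce[i],c,.014))
o=np.array([130,265]);k=5
a=crop("pics/scene1.png",o,(140,110),k)
tr=(.5434,.310,.297)
draw(a,rect(*tr,.18,.112,.03),"scene",o,k,(0,255,0)); draw(a,rect(*tr,.115,.051,.03),"scene",o,k,(0,255,0))
bx=(.5429,.3083,.2965)
for z in(.0594,.1074): draw(a,rect(*bx,.110,.046,z),"scene",o,k,(255,0,255))
cv2.imwrite("pics/c3.png",a)
E
```

```text
top [244 225   6  21  64] [247.5625 231.9219] [0.5932 0.2567 0.014 ]
top [224 239   9  24  88] [227.6364 250.5341] [0.5466 0.3024 0.014 ]
top [217 241   8  24  87] [220.4138 252.5862] [0.5412 0.3194 0.014 ]
top [200 263   4  17  43] [201.     273.0465] [0.4909 0.363  0.014 ]
scene [150 290  25  16 211] [157.9668 295.0474] [0.659  0.3264 0.014 ]
scene [193 290  47  28 681] [223.4405 298.928 ] [0.5822 0.2333 0.014 ]
scene [185 317  26  18 149] [197.604  325.0403] [0.545  0.3015 0.014 ]
scene [177 322  27  18 155] [189.6903 330.8065] [0.5394 0.3187 0.014 ]
scene [150 340  44  30 667] [164.2504 359.4468] [0.5012 0.3797 0.014 ]
scene [220 355  20  15 159] [232.673  364.3082] [0.4304 0.2952 0.014 ]
```

View pics/c3.png

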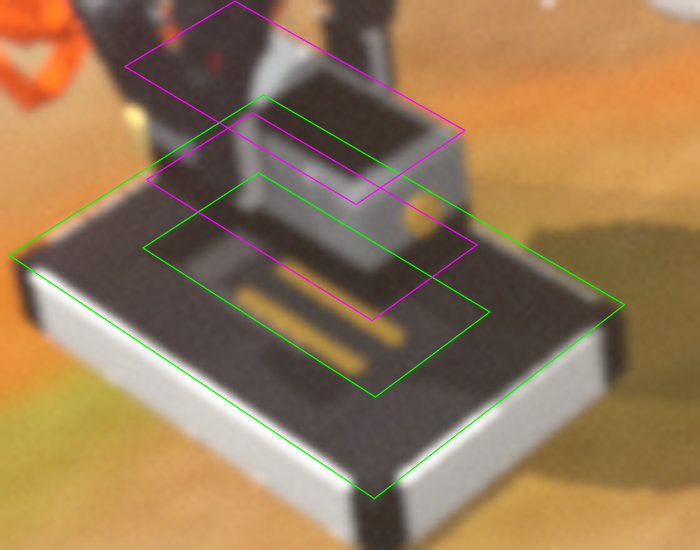

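The scene crop shows the held box, port end toward the camera, with rear corners about (352,190)/(372,270) in the crop. That does not match the level model (magenta), so the box may be pitched in the grip. Zooming in.

```bash
python3 - <<'E'
from ov import *
cv2.imwrite("pics/c4.png",crop("pics/scene1.png",(170,265),(70,58),10))
s,M=st(); print(s["wrist_torque"])
E
```

```text
11.95 [0.543  0.3087 0.1012] x [ 0.0002 -0.0001 -1.    ] jaw [ 0.2925 -0.9563  0.0002] -72.99239510440869 F [ 0.3052  0.66   -5.9699] w 0.04505456421131676 q [-0.3179  0.6097 -0.3364  1.7173  0.253   0.8573 -2.0386]
[0.0322 0.0041 0.0068]
```

View pics/c4.png

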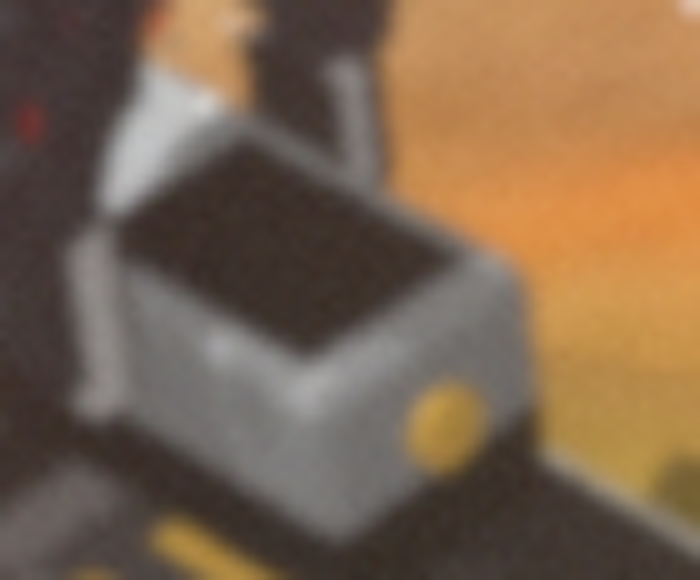

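```bash
python3 - <<'E'
from ov import *
a=.2965; R2=np.array([[np.cos(a),np.sin(a)],[-np.sin(a),np.cos(a)]])
tcp=np.array([.5430,.3087])
for uv in((298,400),(510,260),(404,330)):
    p=(np.array(uv)+.5)/10-.5+[170,265]
    print(uv,p,[R2@(ray(p,"scene",z)[:2]-tcp) for z in(.1056,.1076)])
# same for A in initial scene picture: overlay + crop
o=np.array([290,255]);k=8
im=crop("pics/scene0.png",o,(70,75),k)
b=im.copy()
for z in(0,.048): draw(b,rect(.475,.0915,-.33,.110,.046,z),"scene",o,k,(255,0,255))
cv2.imwrite("pics/c5.png",np.hstack([im,b])[:, :1120]); print(im.shape)
cv2.imwrite("pics/c5.png",cv2.resize(np.hstack([im,b]),None,fx=.7,fy=.7))
E
```

```text
(298, 400) [199.35 304.55] [array([-0.0504,  0.0213]), array([-0.0523,  0.0228])]
(510, 260) [220.55 290.55] [array([-0.051, -0.023]), array([-0.053 , -0.0213])]
(404, 330) [209.95 297.55] [array([-0.0507, -0.0005]), array([-0.0526,  0.0011])]
(600, 560, 3)
```

View pics/c5.png

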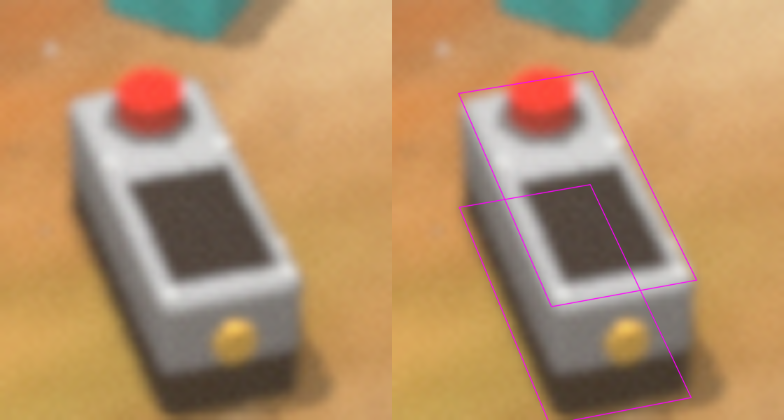

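Confirmed: the transmitter has a black base, so the held box is level and centred to about 1 mm. The mark inside the cutout puts its centre at (0.543, 0.3103), so I'll correct y by +1.6 mm and lower it.

apply_moves([
  [[0,0,0,0,0.008,-0.04,1],[0,0,0,0,0.008,-0.1,1],[0,0,0,0,0.008,-0.13,1],[0,0,0,0,0.008,-0.13,1],[0,0,0,0,0.008,-0.13,1]],
])

```text
time: 12.58
tool_pos: [0.5428, 0.3111, 0.075]
orientation: [0.105, 0.699, 0.105, -0.699]
force: [-1.1, -0.7, -4.0]
gripper_width: 0.0451
```

apply_moves([
  [[0,0,0,0,0,-0.01,1],[0,0,0,0,0,-0.02,1],[0,0,0,0,0,-0.03,1],[0,0,0,0,0,-0.03,1]],
])

```text
time: 13.08
tool_pos: [0.5427, 0.311, 0.0688]
orientation: [-0.105, -0.699, -0.105, 0.699]
force: [0.8, -0.1, -4.0]
gripper_width: 0.0448
```

apply_moves([
  [[0,0,0,0,0,-0.015,1],[0,0,0,0,0,-0.025,1],[0,0,0,0,0,-0.025,1]],
])

```text
time: 13.45
tool_pos: [0.5434, 0.3112, 0.0645]
orientation: [0.105, 0.7, 0.105, -0.699]
force: [0.9, -0.9, 3.9]
gripper_width: 0.0449
```

apply_moves([
  [[0,0,0,0,0,-0.01,1],[0,0,0,0,0,-0.02,1],[0,0,0,0,0,-0.02,1]],
])

```text
time: 13.82
tool_pos: [0.5433, 0.3111, 0.0602]
orientation: [0.105, 0.7, 0.105, -0.699]
force: [3.1, -0.7, 0.9]
gripper_width: 0.0449
```

apply_moves([
  [[0,0,0,0,0,-0.01,1],[0,0,0,0,0,-0.015,1],[0,0,0,0,0,-0.015,1]],
])

```text
time: 14.2
tool_pos: [0.543, 0.3111, 0.057]
orientation: [0.105, 0.7, 0.105, -0.699]
force: [4.9, 0.6, 2.5]
gripper_width: 0.0448
```

apply_moves([
  [[0,0,0,0,0,-0.006,1],[0,0,0,0,0,-0.006,1]],
])

```text
time: 14.45
tool_pos: [0.5429, 0.311, 0.0557]
orientation: [0.105, 0.699, 0.105, -0.699]
force: [3.5, 0.2, 3.5]
gripper_width: 0.0451
```

apply_moves([
  [[0,0,0,0,0,-0.006,1],[0,0,0,0,0,-0.006,1]],
])

```text
time: 14.7
tool_pos: [0.5429, 0.3111, 0.0556]
orientation: [0.105, 0.7, 0.105, -0.699]
force: [-3.6, -5.2, 21.9]
gripper_width: 0.0447
```

apply_moves([
  [[0,0,0,0,0,0.003,0.4],[0,0,0,0,0,0.003,-0.3],[0,0,0,0,0,0.003,-1],[0,0,0,0,0,0.003,-1],[0,0,0,0,0,0.003,-1]],
])

```text
time: 15.32
tool_pos: [0.5426, 0.311, 0.0549]
orientation: [-0.105, -0.699, -0.105, 0.699]
force: [-0.6, -0.3, -0.8]
gripper_width: 0.0853
```

apply_moves([
  [[0,0,0,0,0,0.1,-1],[0,0,0,0,0,0.3,-1],[0,0,0,0,0,0.6,-1],[0,0,0,-0.1,-0.3,0.7,-1],[0,0,0,-0.2,-0.6,0.7,-1],[0,0,0,-0.3,-0.95,0.7,-1],[0,0,0,-0.3,-0.95,0.7,-1],[0,0,0,-0.3,-0.95,0.7,-1]],
])

```text
time: 16.32
tool_pos: [0.483, 0.1206, 0.1963]
orientation: [0.104, 0.7, 0.104, -0.699]
force: [-0.2, 0.7, 0.4]
gripper_width: 0.085
```

```bash
python3 - <<'E'
from ov import *
st()
for c in("top","scene"): save(c,c+"2.png")
k=5;tr=(.5432,.3108,.2985)
o=np.array([180,195]);a=crop("pics/top2.png",o,(80,110),k)
o2=np.array([120,250]);b=crop("pics/scene2.png",o2,(150,110),k)
p=a.copy()
for z in(.062,): draw(a,rect(*tr,.110,.046,z),"top",o,k,(255,0,255)); draw(b,rect(*tr,.110,.046,z),"scene",o2,k,(255,0,255))
cv2.imwrite("pics/c6.png",cv2.resize(np.hstack([a,b]),None,fx=.69,fy=.69))
E
```

```text
16.325 [0.483  0.1206 0.1963] x [ 0.0016  0.0002 -1.    ] jaw [ 0.292  -0.9564  0.0003] -73.01962918789562 F [-0.1675  0.7466  0.4329] w 0.08502300203325641 q [ 0.0006  0.2739 -0.3554  1.9701  0.1194  0.9159 -1.6898]
```

View pics/c6.png

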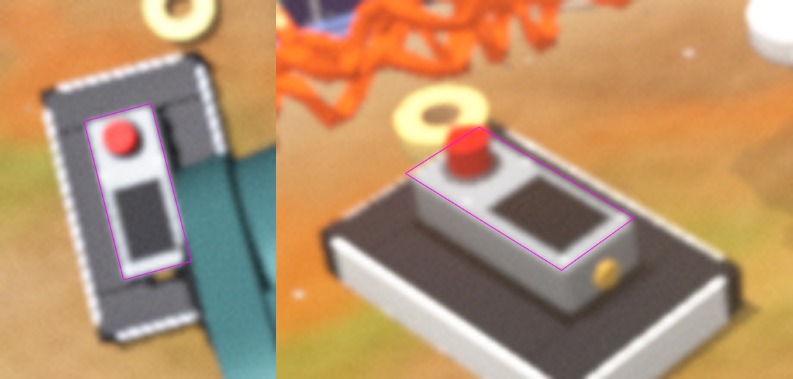

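Transmitter A is in the cutout, apparently level, with the button out. I'll check seating by touching its top at two spots, away from the button.

apply_moves([
  [[0,0,0,0.05,0.3,0,1],[0,0,0,0.12,0.6,0,1],[0,0,0,0.12,0.895,-0.1,1],[0,0,0,0.12,0.895,-0.3,1],[0,0,0,0.12,0.895,-0.45,1],[0,0,0,0.12,0.895,-0.55,1],[0,0,0,0.12,0.895,-0.565,1],[0,0,0,0.12,0.895,-0.565,1]],
])

```text
time: 17.42
tool_pos: [0.5069, 0.3005, 0.0827]
orientation: [0.105, 0.699, 0.105, -0.699]
force: [0.1, -0.1, 0.5]
gripper_width: 0.0003
```

apply_moves([
  [[0,0,0,0,0,-0.007,1],[0,0,0,0,0,-0.012,1],[0,0,0,0,0,-0.012,1]],
])

```text
time: 17.8
tool_pos: [0.5072, 0.3002, 0.0811]
orientation: [0.105, 0.7, 0.105, -0.699]
force: [-4.2, -2.4, 15.2]
gripper_width: 0.0004
```

apply_moves([
  [[0,0,0,0,0,0.08,1],[0,0,0,0.11,0.034,0.08,1],[0,0,0,0.22,0.068,0.08,1],[0,0,0,0.22,0.068,0.04,1],[0,0,0,0.22,0.068,0.01,1],[0,0,0,0.22,0.068,0,1],[0,0,0,0.22,0.068,0,1]],
])

```text
time: 18.68
tool_pos: [0.5501, 0.3135, 0.081]
orientation: [0.105, 0.699, 0.105, -0.699]
force: [-7.8, -5.6, 23.2]
gripper_width: 0.0
```

apply_moves([
  [[0,0,0,0,0,0.15,1],[0,0,0,0,0,0.5,1],[0,0,0,-0.1,-0.2,0.8,1],[0,0,0,-0.3,-0.6,0.8,1],[0,0,0,-0.6,-1,0.8,1],[0,0,0,-0.6,-1,0.8,1],[0,0,0,-0.6,-1,0.8,1],[0,0,0,-0.6,-1,0.8,1]],
])

```text
time: 19.68
tool_pos: [0.4304, 0.1134, 0.24]
orientation: [0.105, 0.7, 0.104, -0.699]
force: [0.6, 0.8, -0.6]
gripper_width: 0.0001
```

```bash
python3 - <<'E'
from ov import *
st()
for c in("top","scene"): save(c,c+"3.png")
cv2.imwrite("pics/c7.png",cv2.resize(cv2.imread("pics/scene3.png")[190:390,110:510],(800,400),interpolation=3))
E
```

```text
19.675 [0.4304 0.1134 0.24  ] x [ 0.0008 -0.0002 -1.    ] jaw [ 0.2926 -0.9562  0.0005] -72.98866249899243 F [ 0.6176  0.8179 -0.5857] w 0.00012809838055381385 q [ 0.0344  0.1203 -0.386   2.0406  0.0547  0.9894 -1.6531]
```

View pics/c7.png

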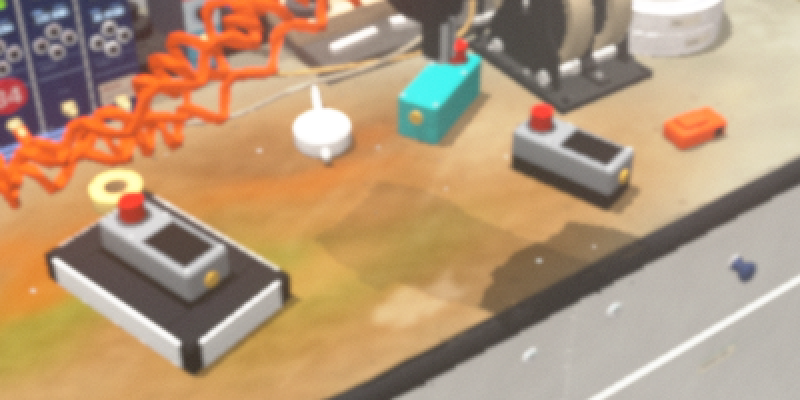

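The transmitter sits level in the tray at crop px (165,245), its button out at (131,207). The other one stands where it was at (572,155), its button out too. The gauge, clip and turquoise box look undisturbed. Handing in.

```bash
python3 -c "
from rig import bot
print(bot.sign_off())"
```

```text
the job is handed in; nothing more can be done
None
```

The transmitter that was left on is now off and pressed home in the foam cutout with its button out. I handed the job in at about 20 s on the robot's clock. No verdict is reported.

- **Which one was on:** I felt both buttons at the same height. The transmitter nearer the clip pushed back with about 2.7 N, pressed roughly 2–3 mm, which is below the 4 mm that swaps it. The one nearer the tray gave nothing there and resisted only about 6 mm lower, so it was the latched one.
- **Switching it off:** I pressed that button to the bottom, peaking at 23 N. After release it pushed back at full height with 2–3 N, so it was out. I did not feel the button again after the placing, but the last pictures show it out.
- **Placing it:** I gripped it across the sides and lowered it into the cutout until the floor stopped it at the expected height, at about 22 N. Touching its top at the port end and near the middle gave the same height within 0.1 mm, 62 mm above the worktop, so it is home and level.
- **Other things:** In the last picture the other transmitter stands in place with its button out. The dial gauge, cable clip and turquoise look-alike appear unmoved. I checked these by eye only.

One check disagreed at first: the held box did not match my outline of it and looked tilted. The cause was its black base blending into the foam, and a closer look showed it was level.

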